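Bring a trolley wheel's tyre valve round for the pump

ROBOT

A 7-joint arm with a two-finger parallel gripper is mounted at the origin on a cart in front of the work surface, level with it; the furniture and walls round the work are solid. World frame = base frame: x ahead of the robot, y to its left, z up, the work surface at z = 0. Lengths are in mm, angles in rad, forces in N, time in s.
With the tool pointing down it reaches from about 400 to 875 mm from the base axis. Payload 4.4 kg.
Tool frame: the origin (TCP) lies midway between the tips of the shut fingers; the grasp point (between the pads) lies 19 mm behind it; z points along the fingers, y is the line along which they close (so a half turn about z gives the same grasp; the last joint's range is limited). The gripper opens to 85 mm and grips with 20 to 120 N. Pads are 22 mm wide; open, the fingers measure 114 mm over their backs; the gripper's body (76 mm by 85 mm) begins 54 mm behind the grasp point. The pads swing forward as they close: fully open they stand 13 mm farther back than shut.
Start: joints at [1.273, 0.628, 0.038, 1.517, -0.027, 0.996, -0.02], TCP at [149.352, -632.623, 231.313] pointing down, gripper open.
Joint ranges: [-3.06, 3.06], [-0.37, 2.12], [-1.25, 1.32], [0.18, 2.47], [-1.1, 4.24], [0.23, 1.98], [-2.94, 2.94]. Speed limits (rad/s): [2.57, 2.57, 3.14, 3.14, 3.14, 3.14, 3.14].

INTERFACE

Orientations are given as [roll, pitch, yaw] about the fixed x, y, z axes, in that order (R = Rz(yaw) Ry(pitch) Rx(roll)).
In Python, from cell import read_state, get_image, finish_job gives the robot as it stands.
- The arm moves only by the tool send_rows, never from a script. Its argument "series" is a list of rows, each an object of numbers: "ax", "ay", "az": the turn, a rotation vector about the tool's x, y, z in rad; "dx", "dy", "dz": the shift along the tool's x, y, z in cm; "hand": the closure, from 0 (fully open) to 1 (shut). In form: [{"ax": .., "ay": .., "az": .., "dx": .., "dy": .., "dz": .., "hand": ..}, ...]. A call has 1 to 10 rows; each row is the pose to reach, as a shift and turn from the pose commanded when the call began, along the tool's axes at that moment; what a row does not reach only later rows make up. A row lasts 1/10 s, in which the tool goes at most 50 mm and 8.59 degrees, less where a joint would pass 70% of its speed; a pose out of reach is approached as far as the arm can. A call with a gripper value outside its range is refused whole. The fingers move at their own pace and stop on an object; the grip force is fixed at half the most. Time passes only in rows, so rows that repeat a pose let the fingers close. It gives the time, the measured TCP pose, the force, the opening and the grip force at its end, in the units of the state.
- read_state(): the state, without advancing time (a new reading comes with each control period).
- get_image(name): name is "scene" or "top" or "wrist"; returns a dict with "pixels" (420x560x3 uint8, red, green, blue), "mtx" (3x3 intrinsics, pixels), "R" (3x3) and "t" (3): a world point X has camera coordinates R X + t. Camera axes: x right, y down, z forward; pixel columns grow to the right and rows downward; lengths in mm; the calibration is good to about 2 mm. A picture is of the moment at which its call begins. There is no depth.
- finish_job(): hands the job in; it is judged then, once.
The state is a dict: "clock": time; "qpos": joint angles; "qd": joint speeds; "tau": joint torques, N m; "eef_pos": TCP position; "tool_rot": TCP orientation; "force": force on the tool from outside, world axes, zero at the start; "torque": the same for the moment, N m; "width": finger opening in mm; "gripper_force": force on a finger pad.
Only numpy, scipy, OpenCV 4.12 (cv2) and the standard library are available. Lean on these libraries where they do the work, as an engineer would, in place of code of your own. Each camera call takes 0.05 s, during which the arm holds its last target. There are 200 camera calls.

TASK

The plaster-sack trolley's wheel hangs loose on the stub axle of the bench stand and has to be set for pumping: turn it gently by pushing its spokes with the fingertips, spoke after spoke as needed, until the tyre valve sits at the very bottom of the wheel, straight below the hub, so that its stem points straight up at the hub. Push on the spokes only, not on the tyre or the valve stem; do not grip the wheel, set it spinning or draw it off its axle, and leave the things around it where they are. Leave the wheel standing still like that, with the hand clear.

Things in the scene. Friction and masses are not known exactly. Their poses are not given: they have to be found in the camera images.
- wheel_stand: fixed grey stand on a 3 mm mat: round foot 148 mm across, 34 mm wide post behind the wheel, stub axle. Origin: centre of the foot's underside; x horizontal, from the wheel's face to its back (about away from the robot), y left as seen from the front, z up. The axle points to the front and up along (-0.766, 0, 0.643): the wheel's plane leans back 40 degrees; up its face is (0.643, 0, 0.766)
- hub_centre (a point): centre of the wheel, on the axle in the wheel's mid-plane, 142 mm above the origin of wheel_stand, fixed to the stand. The axle's end stands out 28 mm to the front. Behind the spokes there is free room for a fingertip: nothing within 35 mm behind the mid-plane but the hub, the axle and its collar, and farther back only the post, straight below the axle
- wheel (a joint): wheel angle in rad: 0 (or any whole turn, 6.283) with the valve straight below the hub, stem pointing up; grows counter-clockwise as seen from the front (the robot's side). Starts between 1.3 and 4.98; turns endlessly both ways. Bearing friction of 0.08 N m (1.6 N at mid-spoke) makes it stop where the pushing stops
- spokes: five straight grey spokes 72 degrees apart, 11 mm wide, 15 mm deep, centred on the mid-plane, from the hub (18 mm radius, 36 mm long) to the rim (76 mm inner radius). Gaps about 50 mm wide at 49 mm radius. Turns with the wheel; origin at the hub centre; z along the axle to the front, x along the spoke opposite the valve, which points straight up at joint value 0
- tyre: black tyre on the grey rim, 228 mm outside diameter, 37 mm wide (it stands 18 mm in front of the mid-plane). Origin at the hub centre, axes as for spokes
- valve_stem: the tyre's valve: a straight brass stem 8 mm thick on a black rubber foot, in the mid-plane; it stands on the inside of the rim in the middle of one gap between two spokes, and points 30 mm inward at the hub. Origin at the hub centre, axes as for spokes (the stem lies along -x, from 76 to 46 mm radius)
- valve_foot (a point): where the stem leaves the rim, 76 mm from the hub centre
- valve_tip (a point): the inner end of the valve stem, 46 mm from the hub centre
- wheel_bush (a joint): how far the wheel has been drawn forward along its axle, in m: 0 fully home; nothing but its weight keeps it there (it takes about 6 N to draw it forward)
- wrench: small steel spanner, 148 x 28 x 6 mm, lying on the mat; origin at the middle of its underside
- jar_oil: small brown oil bottle with a black cap, 38 mm across, 68 mm tall, standing left of the mat; origin at the centre of its underside
- masking_tape: roll of masking tape, 96 mm across, 25 mm tall, lying on the table left of the wheel; origin at the centre of its underside
- caliper: steel sliding caliper, 170 x 50 x 8 mm, lying on the table far left; origin at the middle of its underside
- measuring_cup: grey plastic cup, 68 mm across, 70 mm tall, right of the wheel; origin at the centre of its underside
- mixing_bowl: green rubber mixing bowl, 116 mm across, 66 mm tall, behind the wheel to the right; origin at the centre of its underside

How it is judged:
By the outcome, as a careful person would: the job done as asked, in the order asked, and still so for the second after the job is handed in, with the robot touching nothing.
It also fails if it takes over 48 s, if anything falls off the work surface, if the arm or the gripper's body presses on something with over 40 N, if the wrist force passes 120 N, or if a joint passes its speed limit or range.

## Working session

There is one attempt and no reset: what is moved stays moved. The work goes in short steps, Python scripts to look and compute and a tool call to move; the robot and the scene stay as the last step left them, time stands still between calls to the robot, and variables do not carry over. Pictures are saved under pics/ and viewed, at most 10 in all, crops included, and the job is handed in when it is done.

Besides the shell and the picture viewer there is one more tool, called as name(argument=value, ...) on one line, values as JSON. send_rows: Moves the arm, as the interface text tells. Its arguments: {"type":"object","properties":{"series":{"type":"array","items":{"type":"object","properties":{"ax":{"type":"number"},"ay":{"type":"number"},"az":{"type":"number"},"dx":{"type":"number"},"dy":{"type":"number"},"dz":{"type":"number"},"hand":{"type":"number"}}}}},"required":["series"]}

```bash
mkdir -p pics; ls
python3 - <<'E'
from cell import *
import cv2,numpy as np
a=[]
for n in("scene","top"):
    d=get_image(n);np.savez(f"{n}0.npz",**d);cv2.imwrite(f"pics/{n}0.png",d["pixels"][:,:,::-1])
    R=np.array(d["R"]);print(n,np.round(-R.T@np.array(d["t"])),np.round(R,2).tolist(),np.round(d["mtx"]).tolist())
s=read_state();print({k:np.round(v,3).tolist() for k,v in s.items()})
E
```

```text
pics
scene [-270.  380. 1263.] [[-0.48, -0.88, 0.0], [-0.69, 0.37, -0.62], [0.54, -0.3, -0.79]] [[483.0, 0.0, 278.0], [0.0, 483.0, 214.0], [0.0, 0.0, 1.0]]
top [ 303. -106. 1569.] [[-0.03, -1.0, -0.03], [-0.99, 0.03, -0.16], [0.16, 0.02, -0.99]] [[545.0, 0.0, 276.0], [0.0, 545.0, 210.0], [0.0, 0.0, 1.0]]
{'clock': 0.1, 'qpos': [1.273, 0.629, 0.038, 1.518, -0.027, 0.996, -0.02], 'qd': [0.0, -0.003, 0.0, -0.001, 0.001, -0.0, -0.001], 'tau': [0.003, -56.454, 1.231, -19.398, 0.012, 0.005, -0.0], 'eef_pos': [149.224, -632.055, 230.493], 'tool_rot': [-3.14, 0.0, 0.232], 'force': [0.08, -0.596, -0.161], 'torque': [-0.04, 0.051, 0.024], 'gripper_force': 0.0, 'width': 85.489}
```

View pics/scene0.png

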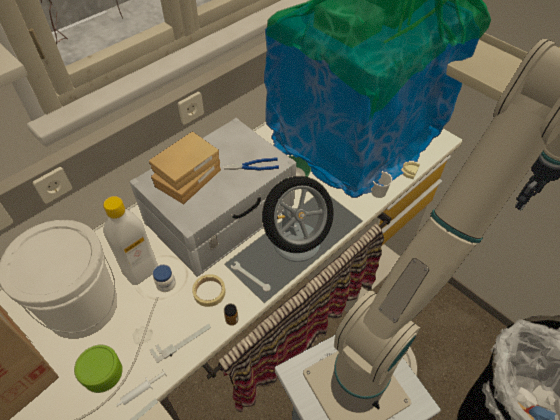

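View pics/top0.png

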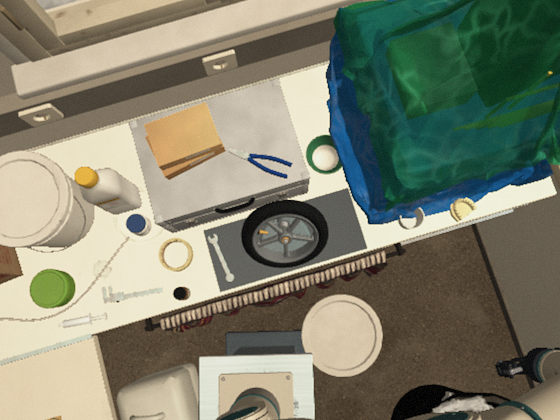

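```bash
cat > h.py <<'E'
import numpy as np,cv2
def ray(d,uv):
    R=np.array(d["R"]);t=np.array(d["t"]).ravel();c=-R.T@t
    v=R.T@np.linalg.inv(d["mtx"])@np.array([uv[0],uv[1],1.]);return c,v/np.linalg.norm(v)
def tri(rs):
    A=sum(np.eye(3)-np.outer(v,v) for c,v in rs);b=sum((np.eye(3)-np.outer(v,v))@c for c,v in rs)
    return np.linalg.solve(A,b)
def plane(d,uv,p,n):
    c,v=ray(d,uv);return c+v*((p-c)@n)/(v@n)
def axes(yaw):
    c,s=np.cos(yaw),np.sin(yaw);n=np.array([-.766*c,-.766*s,.643]);up=np.array([.643*c,.643*s,.766]);return n,up,np.cross(up,n) # right as seen from front
E
python3 - <<'E'
from h import *
D={k:dict(np.load(k+"0.npz")) for k in("scene","top")}
C={};ims=[]
for k,box in(("scene",(255,168,340,260)),("top",(235,193,335,275))):
    d=D[k];x0,y0,x1,y1=box;p=d["pixels"][y0:y1,x0:x1];g=p.max(2)
    m=(g<38).astype(np.uint8);n,l,st,ce=cv2.connectedComponentsWithStats(m);i=1+np.argmax(st[1:,4]);m=(l==i).astype(np.uint8)
    cn=max(cv2.findContours(m,0,1)[0],key=len);h=cv2.convexHull(cn);e=cv2.fitEllipse(h)
    (cx,cy),(a,b),th=e;uv=np.array([cx+x0,cy+y0]);C[k]=uv;print(k,uv,a,b,th)
    ma=np.deg2rad(th+90);dv=np.array([np.cos(ma),np.sin(ma),0]);c,v=ray(d,uv)
    w=d["R"].T@dv; w=w-v*(w@v);w/=np.linalg.norm(w)
    A,ph=np.hypot(w[0],w[1]),np.arctan2(w[1],w[0]);q=.643*w[2]/.766/A
    print(" yaw cands",np.rad2deg([ph+np.arccos(q),ph-np.arccos(q)]))
    hsv=cv2.cvtColor(p,cv2.COLOR_RGB2HSV);bm=((hsv[:,:,0]>8)&(hsv[:,:,0]<28)&(hsv[:,:,1]>110)&(g>90));ys,xs=np.nonzero(bm);print(" brass",len(xs),xs.mean()+x0,ys.mean()+y0,xs.std(),ys.std())
    C[k+"b"]=np.array([xs.mean()+x0,ys.mean()+y0])
    im=cv2.resize(p,None,fx=4.2,fy=4.2,interpolation=2);cv2.ellipse(im,((cx*4.2,cy*4.2),(a*4.2,b*4.2),th),(255,0,0),1);ims.append(cv2.resize(im,(390,390)))
cv2.imwrite("pics/c1.png",np.hstack(ims)[:,:,::-1])
H=tri([ray(D[k],C[k]) for k in D]);B=tri([ray(D[k],C[k+"b"]) for k in D]);print("hub",H,"valve",B,np.linalg.norm(B-H))
for k in D:
  c,v=ray(D[k],C[k]);print("miss",np.linalg.norm(np.cross(H-c,v)))
E
```

```text
scene [297.30366135 214.33050156] 69.66631317138672 76.25821685791016 13.356982231140137
 yaw cands [264.68050489   4.70780207]
 brass 39 291.05128205128204 215.46153846153845 9.907129569409216 1.878981636980642
top [284.35387421 233.39850235] 66.75080871582031 87.00153350830078 83.5607681274414
 yaw cands [184.62158004   4.55367502]
 brass 48 271.2708333333333 234.41666666666666 11.226344728905406 3.5049568074688486
hub [470.53715032 -93.21843472 142.81473716] valve [463.68386809 -62.75262055 165.13158729] 38.3819633502826
miss 0.16243918449851288
miss 0.16243918449837863
```

View pics/c1.png

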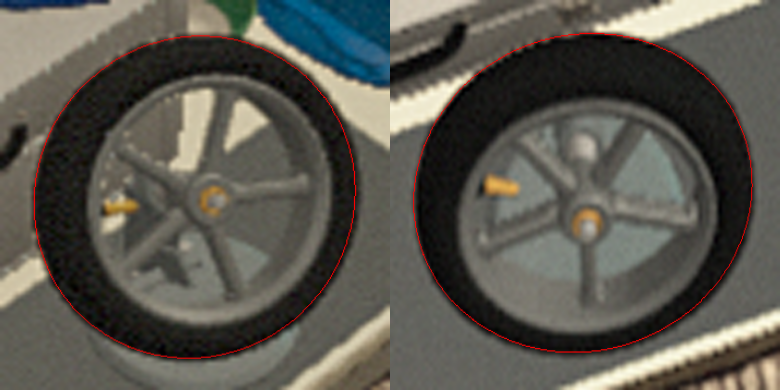

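Run:
```python
from h import *
D={k:dict(np.load(k+"0.npz")) for k in("scene","top")}
H=np.array([470.5,-93.2,143.5]);n,up,r=axes(np.deg2rad(4.6));print(n,up,r)
rs=[]
for k,(x0,y0,x1,y1) in(("scene",(274,208,289,224)),("top",(255,225,272,242))):
    d=D[k];p=d["pixels"][y0:y1,x0:x1];hsv=cv2.cvtColor(p,cv2.COLOR_RGB2HSV)
    m=(hsv[:,:,0]>8)&(hsv[:,:,0]<28)&(hsv[:,:,1]>110)&(p.max(2)>90);ys,xs=np.nonzero(m);uv=[xs.mean()+x0,ys.mean()+y0]
    rs.append(ray(d,uv));P=plane(d,uv,H,n)-H;print(k,len(xs),uv,"rad",np.linalg.norm(P),"angle",np.arctan2(P@r,-P@up)%6.283)
V=tri(rs)-H;print(V,V@n,np.linalg.norm(V),np.arctan2(V@r,-V@up)%6.283)
```

```text
[-0.76353262 -0.06143238  0.643     ] [0.64092882 0.05156791 0.766     ] [ 8.02153651e-02 -9.96983218e-01 -6.93889390e-18]
scene 19 [np.float64(281.05263157894734), np.float64(216.42105263157896)] rad 53.20594038838077 angle 4.387424029444555
top 29 [np.float64(262.37931034482756), np.float64(231.72413793103448)] rad 58.31396559886408 angle 4.459144693701623
[ 2.6594977  55.29675526 20.81123464] 7.953999564514714 59.1431446396868 4.354970211541113
```

```bash
cat >> h.py <<'E'
from scipy.spatial.transform import Rotation as Ro
def delta(p,Rt=None):
    from cell import read_state
    s=read_state();R0=Ro.from_euler("xyz",s["tool_rot"]);d=R0.inv().apply(np.array(p)-s["eef_pos"])/10
    a=(R0.inv()*Ro.from_matrix(Rt)).as_rotvec() if Rt is not None else np.zeros(3)
    print("d cm",np.round(d,2),"a",np.round(a,3))
H=np.array([470.5,-93.2,143.5]);n,up,r=axes(np.deg2rad(4.6))
def tool(tilt=0): # tilt: lean of tool from wheel normal towards vertical
    z=-np.cos(tilt)*n-np.sin(tilt)*up;return np.column_stack([np.cross(r,z),r,z])
E
python3 - <<'E'
from h import *
delta([230,-360,320],tool()); delta([390,-100,230],tool());print(tool())
E
```

```text
d cm [ 14.11 -24.64  -8.91] a [-0.068  0.871  0.141]
d cm [ 35.66 -46.25   0.13] a [-0.068  0.871  0.141]
[[ 6.41060209e-01  8.02153651e-02  7.63532621e-01]
 [ 5.15784798e-02 -9.96983218e-01  6.14323760e-02]
 [ 7.66157030e-01 -6.93889390e-18 -6.43000000e-01]]
```

send_rows(series=[{"dx":5,"dy":-4,"dz":-4,"hand":1},{"dx":10,"dy":-8,"dz":-8,"hand":1},{"dx":14,"dy":-13,"dz":-9,"hand":1},{"dx":14,"dy":-18,"dz":-9,"hand":1},{"dx":14,"dy":-22,"dz":-9,"hand":1},{"dx":14.5,"dy":-26,"dz":-9,"hand":1},{"dx":18,"dy":-30,"dz":-9,"ay":0.1,"hand":1},{"dx":22,"dy":-34,"dz":-9,"ay":0.2,"hand":1},{"dx":26,"dy":-38,"dz":-8,"ay":0.3,"hand":1},{"dx":28,"dy":-40,"dz":-7,"ay":0.35,"hand":1}])

```text
invalid input at $.series[0]: expected keys ax, ay, az, dx, dy, dz, hand
```

Run:
```python
from h import *
from cell import read_state
s=read_state();print(s["clock"],np.round(s["qpos"],2),s["eef_pos"],s["tool_rot"],s["width"])
delta(H+80*n,tool())
delta(H+80*n,tool(.3))
```

```text
0.1 [ 1.27  0.63  0.04  1.52 -0.03  1.   -0.02] [ 149.22389313 -632.05461143  230.4932371 ] [-3.13988129e+00  2.05210883e-05  2.31778478e-01] 85.48878676726666
d cm [ 37.59 -45.98   3.63] a [-0.068  0.871  0.141]
d cm [ 37.59 -45.98   3.63] a [-0.045  0.572  0.147]
```

All keys are needed.

send_rows(series=[{"ax":0,"ay":0,"az":0,"dx":5,"dy":-4,"dz":-4,"hand":1},{"ax":0,"ay":0,"az":0,"dx":10,"dy":-8,"dz":-8,"hand":1},{"ax":0,"ay":0,"az":0,"dx":14,"dy":-13,"dz":-9,"hand":1},{"ax":0,"ay":0,"az":0,"dx":14,"dy":-18,"dz":-9,"hand":1},{"ax":0,"ay":0,"az":0,"dx":14,"dy":-22,"dz":-9,"hand":1},{"ax":0,"ay":0,"az":0,"dx":14.5,"dy":-26,"dz":-9,"hand":1},{"ax":0,"ay":0.1,"az":0,"dx":18,"dy":-30,"dz":-9,"hand":1},{"ax":0,"ay":0.2,"az":0,"dx":22,"dy":-34,"dz":-9,"hand":1},{"ax":0,"ay":0.3,"az":0,"dx":26,"dy":-38,"dz":-8,"hand":1},{"ax":0,"ay":0.35,"az":0,"dx":28,"dy":-40,"dz":-7,"hand":1}])

```text
clock: 1.1
eef_pos: [317.7, -198.2, 306.2]
tool_rot: [3.14, -0.353, 0.229]
force: [1.7, -0.3, -0.2]
width: -0.1
gripper_force: 0.0
```

Run:
```python
from h import *
from cell import read_state
s=read_state();print(s["clock"],np.round(s["qpos"],2),s["eef_pos"],s["tool_rot"],s["width"])
delta(H+80*n,tool())
delta(H+80*n,tool(.3))
```

```text
1.1 [ 0.9   0.04 -0.15  2.28 -0.47  0.67 -0.25] [ 317.7117228  -198.21780472  306.23172139] [ 3.14021457 -0.35295235  0.22860121] -0.14801703171595224
d cm [ 6.66 -7.69 14.3 ] a [-0.085  0.518  0.123]
d cm [ 6.66 -7.69 14.3 ] a [-0.065  0.219  0.133]
```

send_rows(series=[{"ax":-0.02,"ay":0.1,"az":0.02,"dx":1.5,"dy":-1.5,"dz":2,"hand":1},{"ax":-0.03,"ay":0.2,"az":0.05,"dx":3,"dy":-3,"dz":4,"hand":1},{"ax":-0.05,"ay":0.3,"az":0.07,"dx":4.5,"dy":-5,"dz":7,"hand":1},{"ax":-0.07,"ay":0.4,"az":0.1,"dx":6,"dy":-7,"dz":10,"hand":1},{"ax":-0.085,"ay":0.52,"az":0.12,"dx":6.7,"dy":-7.7,"dz":12,"hand":1},{"ax":-0.085,"ay":0.52,"az":0.12,"dx":6.7,"dy":-7.7,"dz":14.3,"hand":1},{"ax":-0.085,"ay":0.52,"az":0.12,"dx":6.7,"dy":-7.7,"dz":14.3,"hand":1}])

```text
clock: 1.8
eef_pos: [377.7, -165.2, 283.1]
tool_rot: [-3.061, -0.688, 0.112]
force: [31.1, 57.1, 21.8]
width: 0.1
gripper_force: 0.0
```

Run:
```python
from h import *
from cell import *
s=read_state();print(s["clock"],np.round(s["qpos"],2),s["eef_pos"],s["tool_rot"],s["width"])
delta(H+80*n,tool())
d=get_image("wrist");np.savez("w1.npz",**d);cv2.imwrite("pics/w1.png",d["pixels"][:,:,::-1])
```

```text
1.8 [ 1.82  0.33 -1.25  2.47 -1.1   0.24  0.27] [ 377.66891356 -165.17052926  283.05170358] [-3.06065994 -0.68844198  0.11188922] 0.06537900267480909
d cm [-2.58 -5.54  9.76] a [-0.103  0.185  0.015]
```

View pics/w1.png

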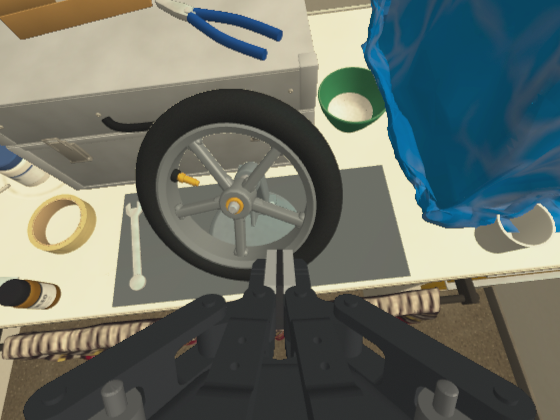

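Run:
```python
from h import *
from cell import *
s=read_state();print(s["clock"],s["force"],s["qd"].round(2) if hasattr(s["qd"],"round") else s["qd"])
delta([400,-150,300],tool(.5))
d=get_image("scene");cv2.imwrite("pics/s1.png",d["pixels"][:,:,::-1])
```

```text
1.85 [-3.30853529 -4.48037911 -3.78008324] [-0.12 -0.07  0.01 -0.    0.01 -0.01 -0.12]
d cm [ 3.41 -2.07  0.48] a [-0.092 -0.315  0.021]
```

View pics/s1.png

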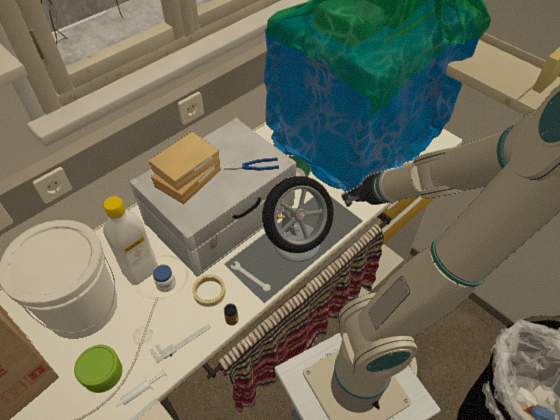

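send_rows(series=[{"ax":-0.03,"ay":-0.1,"az":0,"dx":0.7,"dy":-0.5,"dz":0,"hand":1},{"ax":-0.06,"ay":-0.2,"az":0.01,"dx":1.4,"dy":-1,"dz":0.2,"hand":1},{"ax":-0.09,"ay":-0.3,"az":0.02,"dx":2.4,"dy":-1.5,"dz":0.3,"hand":1},{"ax":-0.09,"ay":-0.31,"az":0.02,"dx":3.4,"dy":-2.1,"dz":0.5,"hand":1},{"ax":-0.09,"ay":-0.31,"az":0.02,"dx":3.4,"dy":-2.1,"dz":0.5,"hand":1}])

```text
clock: 2.4
eef_pos: [401.7, -138.4, 298.4]
tool_rot: [-3.132, -0.393, 0.111]
force: [-0.2, 0.1, -0.1]
width: -0.1
gripper_force: 0.0
```

Run:
```python
from h import *
from cell import *
s=read_state();print(s["clock"],np.round(s["qpos"],2),s["eef_pos"],s["force"])
delta([400,-150,300],tool(.5))
T=tool(.4)
for a in (180,185,300): 
  t=np.deg2rad(a);e=-np.cos(t)*up+np.sin(t)*r
  print(a);delta(H+48*e+50*n,T)
```

```text
2.4 [ 1.07  0.1  -0.69  2.28 -0.29  0.46 -0.82] [ 401.70255817 -138.36976067  298.39677927] [-0.21455993  0.08964368 -0.09841173]
d cm [-0.21  1.13 -0.27] a [-0.021 -0.02   0.028]
180
d cm [ 2.8  -3.65 10.5 ] a [-0.023  0.08   0.027]
185
d cm [ 2.79 -4.07 10.52] a [-0.023  0.08   0.027]
300
d cm [-3.47 -7.91 13.92] a [-0.023  0.08   0.027]
```

send_rows(series=[{"ax":-0.02,"ay":0.04,"az":0.02,"dx":1,"dy":-1.5,"dz":2.5,"hand":1},{"ax":-0.023,"ay":0.08,"az":0.027,"dx":2,"dy":-3,"dz":5,"hand":1},{"ax":-0.023,"ay":0.08,"az":0.027,"dx":2.8,"dy":-3.7,"dz":7.5,"hand":1},{"ax":-0.023,"ay":0.08,"az":0.027,"dx":2.8,"dy":-3.7,"dz":9.5,"hand":1},{"ax":-0.023,"ay":0.08,"az":0.027,"dx":2.8,"dy":-3.7,"dz":10.5,"hand":1},{"ax":-0.023,"ay":0.08,"az":0.027,"dx":2.8,"dy":-3.7,"dz":10.5,"hand":1},{"ax":-0.023,"ay":0.08,"az":0.027,"dx":2.8,"dy":-3.7,"dz":10.5,"hand":1}])

```text
clock: 3.1
eef_pos: [467.5, -95.0, 231.4]
tool_rot: [-3.131, -0.446, 0.088]
force: [-0.6, 0.2, -0.1]
width: 0.0
gripper_force: 0.0
```

```bash
cat >> h.py <<'E'
def wp(a,rad=48,s=-6):
    t=np.deg2rad(a);return H+rad*(-np.cos(t)*up+np.sin(t)*r)+s*n
def proj(d,P):
    c=np.array(d["R"])@P+np.array(d["t"]).ravel();c=d["mtx"]@c;return np.round(c[:2]/c[2],1)
E
python3 - <<'E'
from h import *
from cell import *
s=read_state();print(s["clock"],np.round(s["qpos"],2),s["eef_pos"],s["force"])
delta(wp(181),tool(.4))
d=get_image("wrist");cv2.imwrite("pics/w2.png",d["pixels"][:,:,::-1]);np.savez("w2.npz",**d)
print("axle end",proj(d,H+28*n),"gap",proj(d,wp(181)),"valve",proj(d,wp(253,60,0)),"tip",proj(d,s["eef_pos"]))
d=dict(np.load("w1.npz"));print("w1 axle end",proj(d,H+28*n),"valve",proj(d,wp(253,60,0)))
E
```

```text
3.1 [ 0.12  0.26  0.17  2.36 -1.1   0.23 -0.16] [467.46077105 -94.99241246 231.43159753] [-0.58693931  0.22264381 -0.06284267]
d cm [ 1.11 -0.14  6.63] a [-0.014  0.026  0.007]
axle end [277.7 283.1] gap [277.4 207.6] valve [207.2 239.7] tip [279.3 264.3]
w1 axle end [231.5 208.4] valve [186.2 179.8]
```

View pics/w2.png

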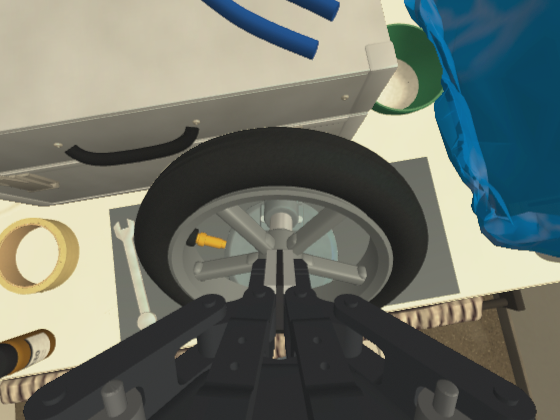

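Run:
```python
from h import *
for s in (25,8,-6): delta(wp(181,46,s),tool(.5))
```

```text
d cm [-0.36 -0.24  3.96] a [-0.014 -0.075  0.001]
d cm [ 0.34 -0.22  5.51] a [-0.014 -0.075  0.001]
d cm [ 0.92 -0.2   6.78] a [-0.014 -0.075  0.001]
```

send_rows(series=[{"ax":-0.014,"ay":-0.075,"az":0,"dx":-0.4,"dy":-0.2,"dz":1.5,"hand":1},{"ax":-0.014,"ay":-0.075,"az":0,"dx":-0.4,"dy":-0.2,"dz":3,"hand":1},{"ax":-0.014,"ay":-0.075,"az":0,"dx":-0.4,"dy":-0.2,"dz":4,"hand":1},{"ax":-0.014,"ay":-0.075,"az":0,"dx":0,"dy":-0.2,"dz":4.8,"hand":1},{"ax":-0.014,"ay":-0.075,"az":0,"dx":0.3,"dy":-0.2,"dz":5.5,"hand":1},{"ax":-0.014,"ay":-0.075,"az":0,"dx":0.6,"dy":-0.2,"dz":6.1,"hand":1},{"ax":-0.014,"ay":-0.075,"az":0,"dx":0.9,"dy":-0.2,"dz":6.8,"hand":1},{"ax":-0.014,"ay":-0.075,"az":0,"dx":0.9,"dy":-0.2,"dz":6.8,"hand":1}])

```text
clock: 3.95
eef_pos: [506.4, -93.8, 180.2]
tool_rot: [-3.141, -0.365, 0.078]
force: [-0.7, -0.1, -0.1]
width: -0.1
gripper_force: 0.2
```

Run:
```python
from h import *
from cell import *
s=read_state();print(s["clock"],np.round(s["qpos"],2),s["force"])
e=np.array(s["eef_pos"])-H;print(e@n,np.hypot(e@up,e@r),np.rad2deg(np.arctan2(e@r,-e@up))%360)
for a in range(185,300,6): print(a,end=" ");delta(wp(a,47),tool(.5))
```

```text
3.95 [ 0.01  0.42  0.25  2.27 -1.1   0.23 -0.22] [-0.67845654 -0.10189469 -0.13356069]
-3.737524782283359 51.20853672906546 176.06696056662358
185 d cm [-0.26 -0.76  0.4 ] a [ 0.     0.008 -0.002]
191 d cm [-0.32 -1.25  0.44] a [ 0.     0.008 -0.002]
197 d cm [-0.43 -1.72  0.5 ] a [ 0.     0.008 -0.002]
203 d cm [-0.58 -2.19  0.58] a [ 0.     0.008 -0.002]
209 d cm [-0.77 -2.63  0.68] a [ 0.     0.008 -0.002]
215 d cm [-1.   -3.05  0.81] a [ 0.     0.008 -0.002]
221 d cm [-1.26 -3.43  0.96] a [ 0.     0.008 -0.002]
227 d cm [-1.56 -3.79  1.12] a [ 0.     0.008 -0.002]
233 d cm [-1.89 -4.1   1.31] a [ 0.     0.008 -0.002]
239 d cm [-2.25 -4.38  1.5 ] a [ 0.     0.008 -0.002]
245 d cm [-2.63 -4.61  1.72] a [ 0.     0.008 -0.002]
251 d cm [-3.03 -4.79  1.94] a [ 0.     0.008 -0.002]
257 d cm [-3.44 -4.92  2.17] a [ 0.     0.008 -0.002]
263 d cm [-3.86 -5.01  2.4 ] a [ 0.     0.008 -0.002]
269 d cm [-4.29 -5.04  2.64] a [ 0.     0.008 -0.002]
275 d cm [-4.72 -5.02  2.88] a [ 0.     0.008 -0.002]
281 d cm [-5.15 -4.95  3.12] a [ 0.     0.008 -0.002]
287 d cm [-5.56 -4.84  3.35] a [ 0.     0.008 -0.002]
293 d cm [-5.97 -4.67  3.57] a [ 0.     0.008 -0.002]
299 d cm [-6.35 -4.45  3.79] a [ 0.     0.008 -0.002]
```

send_rows(series=[{"ax":0,"ay":-0.05,"az":0,"dx":-0.2,"dy":-0.4,"dz":0.2,"hand":1},{"ax":0,"ay":-0.1,"az":0,"dx":-0.26,"dy":-0.76,"dz":0.4,"hand":1},{"ax":0,"ay":-0.14,"az":0,"dx":-0.29,"dy":-1.0,"dz":0.42,"hand":1},{"ax":0,"ay":-0.14,"az":0,"dx":-0.32,"dy":-1.25,"dz":0.44,"hand":1},{"ax":0,"ay":-0.14,"az":0,"dx":-0.38,"dy":-1.5,"dz":0.47,"hand":1},{"ax":0,"ay":-0.14,"az":0,"dx":-0.43,"dy":-1.72,"dz":0.5,"hand":1},{"ax":0,"ay":-0.14,"az":0,"dx":-0.5,"dy":-1.95,"dz":0.54,"hand":1},{"ax":0,"ay":-0.14,"az":0,"dx":-0.58,"dy":-2.19,"dz":0.58,"hand":1}])

```text
clock: 4.75
eef_pos: [500.5, -72.2, 172.9]
tool_rot: [-3.141, -0.225, 0.079]
force: [-3.4, -2.8, -1.2]
width: 0.0
gripper_force: 2.1
```

```bash
cat > st.py <<'E'
from h import *
from cell import *
import sys
s=read_state();print(s["clock"],np.round(s["qpos"],2),np.round(s["force"],1))
e=np.array(s["eef_pos"])-H;print(e@n,np.hypot(e@up,e@r),np.rad2deg(np.arctan2(e@r,-e@up))%360)
d=get_image("scene");x0,y0,x1,y1=270,185,330,250;p=d["pixels"][y0:y1,x0:x1];hsv=cv2.cvtColor(p,cv2.COLOR_RGB2HSV)
m=(hsv[:,:,0]>8)&(hsv[:,:,0]<28)&(hsv[:,:,1]>110)&(p.max(2)>90);N,l,stt,ce=cv2.connectedComponentsWithStats(m.astype(np.uint8))
for i in range(1,N):
    P=plane(d,ce[i]+[x0,y0],H,n)-H
    if stt[i,4]>5: print("brass",stt[i,4],ce[i]+[x0,y0],"rad",np.linalg.norm(P).round(),"deg",np.rad2deg(np.arctan2(P@r,-P@up)%6.283).round(1))
a0,a1,st,rad,tl=map(float,sys.argv[1:])
for a in np.arange(a0,a1,st): print(a,end=" ");delta(wp(a,rad),tool(tl))
E
python3 st.py 203 270 6 47 .65
```

```text
4.75 [-0.28  0.49  0.56  2.19 -0.82  0.43 -0.55] [-3.4 -2.8 -1.2]
-5.242116567841912 46.66520667998484 203.37671551404796
brass 17 [300.41176471 214.58823529] rad 10.0 deg 58.1
brass 20 [281.15 220.05] rad 55.0 deg 262.6
203.0 d cm [0.11 0.08 0.02] a [-0.001 -0.002 -0.001]
209.0 d cm [-0.07 -0.36  0.15] a [-0.001 -0.002 -0.001]
215.0 d cm [-0.27 -0.78  0.31] a [-0.001 -0.002 -0.001]
221.0 d cm [-0.52 -1.17  0.49] a [-0.001 -0.002 -0.001]
227.0 d cm [-0.79 -1.52  0.7 ] a [-0.001 -0.002 -0.001]
233.0 d cm [-1.09 -1.84  0.92] a [-0.001 -0.002 -0.001]
239.0 d cm [-1.41 -2.11  1.17] a [-0.001 -0.002 -0.001]
245.0 d cm [-1.76 -2.34  1.43] a [-0.001 -0.002 -0.001]
251.0 d cm [-2.12 -2.52  1.71] a [-0.001 -0.002 -0.001]
257.0 d cm [-2.5  -2.66  1.99] a [-0.001 -0.002 -0.001]
263.0 d cm [-2.89 -2.74  2.29] a [-0.001 -0.002 -0.001]
269.0 d cm [-3.28 -2.78  2.58] a [-0.001 -0.002 -0.001]
```

send_rows(series=[{"ax":0,"ay":0,"az":0,"dx":0,"dy":-0.15,"dz":0.08,"hand":1},{"ax":0,"ay":0,"az":0,"dx":-0.07,"dy":-0.36,"dz":0.15,"hand":1},{"ax":0,"ay":0,"az":0,"dx":-0.17,"dy":-0.57,"dz":0.23,"hand":1},{"ax":0,"ay":0,"az":0,"dx":-0.27,"dy":-0.78,"dz":0.31,"hand":1},{"ax":0,"ay":0,"az":0,"dx":-0.4,"dy":-0.98,"dz":0.4,"hand":1},{"ax":0,"ay":0,"az":0,"dx":-0.52,"dy":-1.17,"dz":0.49,"hand":1},{"ax":0,"ay":0,"az":0,"dx":-0.66,"dy":-1.35,"dz":0.6,"hand":1},{"ax":0,"ay":0,"az":0,"dx":-0.79,"dy":-1.52,"dz":0.7,"hand":1},{"ax":0,"ay":0,"az":0,"dx":-0.94,"dy":-1.68,"dz":0.81,"hand":1},{"ax":0,"ay":0,"az":0,"dx":-1.09,"dy":-1.84,"dz":0.92,"hand":1}])

```text
clock: 5.8
eef_pos: [492.8, -55.4, 162.8]
tool_rot: [3.14, -0.229, 0.079]
force: [-3.8, -3.2, 6.2]
width: 0.1
gripper_force: 2.0
```

```bash
python3 st.py 233 290 3 48 .65
```

```text
5.8 [-0.29  0.49  0.52  2.22 -0.87  0.38 -0.54] [-3.8 -3.2  6.2]
-6.897573650584878 47.43808862662983 229.11274561165888
brass 17 [300.52941176 214.47058824] rad 11.0 deg 60.2
brass 29 [283.4137931 226.4137931] rad 56.0 deg 283.7
233.0 d cm [-0.16 -0.19  0.03] a [ 0.001 -0.006 -0.001]
236.0 d cm [-0.33 -0.33  0.16] a [ 0.001 -0.006 -0.001]
239.0 d cm [-0.5  -0.47  0.28] a [ 0.001 -0.006 -0.001]
242.0 d cm [-0.67 -0.59  0.42] a [ 0.001 -0.006 -0.001]
245.0 d cm [-0.85 -0.7   0.55] a [ 0.001 -0.006 -0.001]
248.0 d cm [-1.03 -0.8   0.69] a [ 0.001 -0.006 -0.001]
251.0 d cm [-1.22 -0.89  0.83] a [ 0.001 -0.006 -0.001]
254.0 d cm [-1.41 -0.97  0.97] a [ 0.001 -0.006 -0.001]
257.0 d cm [-1.61 -1.03  1.12] a [ 0.001 -0.006 -0.001]
260.0 d cm [-1.81 -1.08  1.27] a [ 0.001 -0.006 -0.001]
263.0 d cm [-2.   -1.12  1.42] a [ 0.001 -0.006 -0.001]
266.0 d cm [-2.2  -1.14  1.57] a [ 0.001 -0.006 -0.001]
269.0 d cm [-2.41 -1.15  1.72] a [ 0.001 -0.006 -0.001]
272.0 d cm [-2.61 -1.15  1.87] a [ 0.001 -0.006 -0.001]
275.0 d cm [-2.81 -1.13  2.02] a [ 0.001 -0.006 -0.001]
278.0 d cm [-3.01 -1.1   2.17] a [ 0.001 -0.006 -0.001]
281.0 d cm [-3.2  -1.06  2.32] a [ 0.001 -0.006 -0.001]
284.0 d cm [-3.4  -1.01  2.47] a [ 0.001 -0.006 -0.001]
287.0 d cm [-3.59 -0.94  2.61] a [ 0.001 -0.006 -0.001]
```

send_rows(series=[{"ax":0,"ay":0,"az":0,"dx":-0.16,"dy":-0.19,"dz":-0.05,"hand":1},{"ax":0,"ay":0,"az":0,"dx":-0.33,"dy":-0.33,"dz":0.01,"hand":1},{"ax":0,"ay":0,"az":0,"dx":-0.5,"dy":-0.47,"dz":0.13,"hand":1},{"ax":0,"ay":0,"az":0,"dx":-0.67,"dy":-0.59,"dz":0.27,"hand":1},{"ax":0,"ay":0,"az":0,"dx":-0.85,"dy":-0.7,"dz":0.4,"hand":1},{"ax":0,"ay":0,"az":0,"dx":-1.03,"dy":-0.8,"dz":0.54,"hand":1},{"ax":0,"ay":0,"az":0,"dx":-1.22,"dy":-0.89,"dz":0.68,"hand":1},{"ax":0,"ay":0,"az":0,"dx":-1.41,"dy":-0.97,"dz":0.82,"hand":1},{"ax":0,"ay":0,"az":0,"dx":-1.61,"dy":-1.03,"dz":0.97,"hand":1}])

```text
clock: 6.75
eef_pos: [476.8, -45.1, 148.5]
tool_rot: [3.142, -0.225, 0.08]
force: [2.6, -1.1, 1.2]
width: 0.3
gripper_force: 1.0
```

```bash
python3 st.py 257 300 3 48 .65
python3 - <<'E'
from h import *
from cell import *
d=get_image("wrist");cv2.imwrite("pics/w3.png",d["pixels"][:,:,::-1])
E
```

```text
6.75 [-0.26  0.49  0.45  2.28 -0.94  0.31 -0.49] [ 2.6 -1.1  1.2]
-4.5526007687948935 48.56903594442522 257.6698436704499
brass 18 [300.44444444 214.77777778] rad 10.0 deg 55.1
brass 24 [289.66666667 231.70833333] rad 56.0 deg 310.9
257.0 d cm [0.19 0.1  0.07] a [-0.    -0.002 -0.   ]
260.0 d cm [-0.    0.05  0.22] a [-0.    -0.002 -0.   ]
263.0 d cm [-0.2   0.01  0.37] a [-0.    -0.002 -0.   ]
266.0 d cm [-0.4  -0.02  0.52] a [-0.    -0.002 -0.   ]
269.0 d cm [-0.6  -0.03  0.67] a [-0.    -0.002 -0.   ]
272.0 d cm [-0.8  -0.02  0.82] a [-0.    -0.002 -0.   ]
275.0 d cm [-1.   -0.01  0.97] a [-0.    -0.002 -0.   ]
278.0 d cm [-1.2   0.02  1.13] a [-0.    -0.002 -0.   ]
281.0 d cm [-1.4   0.06  1.27] a [-0.    -0.002 -0.   ]
284.0 d cm [-1.59  0.12  1.42] a [-0.    -0.002 -0.   ]
287.0 d cm [-1.79  0.18  1.57] a [-0.    -0.002 -0.   ]
290.0 d cm [-1.98  0.26  1.71] a [-0.    -0.002 -0.   ]
293.0 d cm [-2.16  0.36  1.85] a [-0.    -0.002 -0.   ]
296.0 d cm [-2.35  0.46  1.99] a [-0.    -0.002 -0.   ]
299.0 d cm [-2.52  0.58  2.13] a [-0.    -0.002 -0.   ]
```

View pics/w3.png

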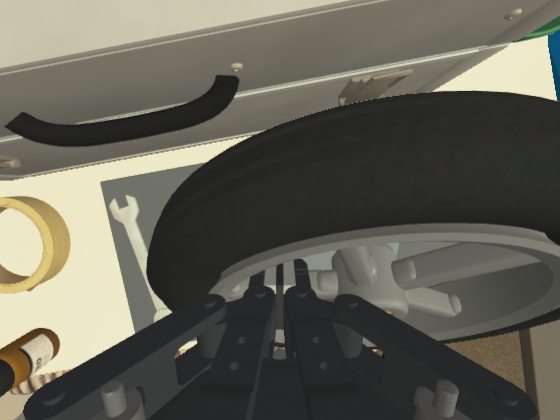

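send_rows(series=[{"ax":0,"ay":-0.01,"az":0,"dx":-0.1,"dy":0.03,"dz":0.22,"hand":1},{"ax":0,"ay":-0.02,"az":0,"dx":-0.2,"dy":0.01,"dz":0.33,"hand":1},{"ax":0,"ay":-0.03,"az":0,"dx":-0.4,"dy":-0.02,"dz":0.47,"hand":1},{"ax":0,"ay":-0.04,"az":0,"dx":-0.6,"dy":-0.03,"dz":0.62,"hand":1},{"ax":0,"ay":-0.05,"az":0,"dx":-0.8,"dy":-0.02,"dz":0.77,"hand":1},{"ax":0,"ay":-0.06,"az":0,"dx":-1,"dy":-0.01,"dz":0.92,"hand":1},{"ax":0,"ay":-0.07,"az":0,"dx":-1.2,"dy":0.02,"dz":1.08,"hand":1},{"ax":0,"ay":-0.08,"az":0,"dx":-1.4,"dy":0.06,"dz":1.22,"hand":1},{"ax":0,"ay":-0.09,"az":0,"dx":-1.59,"dy":0.12,"dz":1.37,"hand":1},{"ax":0,"ay":-0.1,"az":0,"dx":-1.79,"dy":0.18,"dz":1.52,"hand":1}])

```text
clock: 7.85
eef_pos: [462.8, -48.0, 129.7]
tool_rot: [-3.141, -0.124, 0.08]
force: [2.5, -0.3, 2.0]
width: -0.1
gripper_force: 1.2
```

```bash
python3 st.py 281 312 2 48 .8
```

```text
7.85 [-0.32  0.56  0.54  2.24 -0.85  0.41 -0.57] [ 2.5 -0.3  2. ]
-5.8212853590226565 47.578892102664966 286.0808887073315
brass 16 [300.375  214.9375] rad 10.0 deg 52.3
brass 22 [298.         233.81818182] rad 59.0 deg 339.7
281.0 d cm [ 0.35 -0.14 -0.29] a [-0.    -0.051 -0.   ]
283.0 d cm [ 0.23 -0.11 -0.18] a [-0.    -0.051 -0.   ]
285.0 d cm [ 0.11 -0.07 -0.07] a [-0.    -0.051 -0.   ]
287.0 d cm [-0.01 -0.02  0.04] a [-0.    -0.051 -0.   ]
289.0 d cm [-0.13  0.03  0.15] a [-0.    -0.051 -0.   ]
291.0 d cm [-0.24  0.09  0.26] a [-0.    -0.051 -0.   ]
293.0 d cm [-0.36  0.15  0.37] a [-0.    -0.051 -0.   ]
295.0 d cm [-0.47  0.22  0.47] a [-0.    -0.051 -0.   ]
297.0 d cm [-0.58  0.29  0.57] a [-0.    -0.051 -0.   ]
299.0 d cm [-0.69  0.37  0.67] a [-0.    -0.051 -0.   ]
301.0 d cm [-0.79  0.46  0.77] a [-0.    -0.051 -0.   ]
303.0 d cm [-0.9   0.55  0.87] a [-0.    -0.051 -0.   ]
305.0 d cm [-1.    0.64  0.96] a [-0.    -0.051 -0.   ]
307.0 d cm [-1.1   0.74  1.06] a [-0.    -0.051 -0.   ]
309.0 d cm [-1.19  0.84  1.15] a [-0.    -0.051 -0.   ]
311.0 d cm [-1.29  0.95  1.23] a [-0.    -0.051 -0.   ]
```

send_rows(series=[{"ax":0,"ay":0,"az":0,"dx":-0.13,"dy":0.03,"dz":0.15,"hand":1},{"ax":0,"ay":0,"az":0,"dx":-0.24,"dy":0.09,"dz":0.26,"hand":1},{"ax":0,"ay":0,"az":0,"dx":-0.36,"dy":0.15,"dz":0.37,"hand":1},{"ax":0,"ay":0,"az":0,"dx":-0.47,"dy":0.22,"dz":0.47,"hand":1},{"ax":0,"ay":0,"az":0,"dx":-0.58,"dy":0.29,"dz":0.57,"hand":1},{"ax":0,"ay":0,"az":0,"dx":-0.69,"dy":0.37,"dz":0.67,"hand":1},{"ax":0,"ay":0,"az":0,"dx":-0.79,"dy":0.46,"dz":0.77,"hand":1},{"ax":0,"ay":0,"az":0,"dx":-0.79,"dy":0.46,"dz":0.77,"hand":1}])

```text
clock: 8.7
eef_pos: [455.8, -53.3, 120.9]
tool_rot: [-3.141, -0.124, 0.079]
force: [-0.0, 0.5, 1.0]
width: 0.1
gripper_force: 0.2
```

```bash
python3 st.py 297 312 2 48 .75
python3 - <<'E'
from h import *
from cell import *
s=get_image("scene");t=get_image("top");np.savez("s5.npz",**s);np.savez("t5.npz",**t)
a=cv2.resize(s["pixels"][168:260,255:340],(390,400),interpolation=2);b=cv2.resize(t["pixels"][193:275,235:335],(400,400),interpolation=2)
cv2.imwrite("pics/c5.png",np.hstack([a,b])[:,:,::-1])
E
```

```text
8.7 [-0.28  0.57  0.5   2.26 -0.88  0.38 -0.52] [-0.   0.5  1. ]
-5.778813331403811 47.825079632827446 301.01551775977333
brass 22 [302.90909091 233.18181818] rad 61.0 deg 355.4
297.0 d cm [ 0.22 -0.17 -0.17] a [-0.    -0.002 -0.001]
299.0 d cm [ 0.11 -0.1  -0.07] a [-0.    -0.002 -0.001]
301.0 d cm [ 0.   -0.01  0.02] a [-0.    -0.002 -0.001]
303.0 d cm [-0.1   0.08  0.12] a [-0.    -0.002 -0.001]
305.0 d cm [-0.2   0.17  0.22] a [-0.    -0.002 -0.001]
307.0 d cm [-0.3   0.27  0.31] a [-0.    -0.002 -0.001]
309.0 d cm [-0.4   0.37  0.4 ] a [-0.    -0.002 -0.001]
311.0 d cm [-0.49  0.48  0.49] a [-0.    -0.002 -0.001]
```

View pics/c5.png

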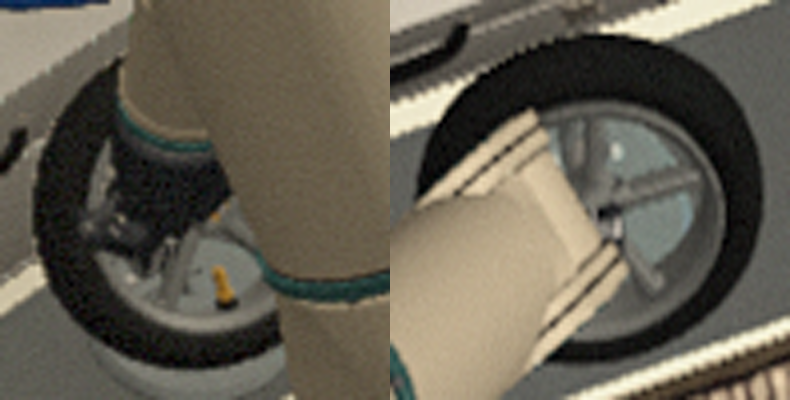

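send_rows(series=[{"ax":0,"ay":0,"az":0,"dx":-0.05,"dy":0.04,"dz":0.06,"hand":1},{"ax":0,"ay":0,"az":0,"dx":-0.1,"dy":0.08,"dz":0.12,"hand":1},{"ax":0,"ay":0,"az":0,"dx":0.11,"dy":-0.1,"dz":-0.07,"hand":1},{"ax":0,"ay":0,"az":0,"dx":0.25,"dy":-0.2,"dz":-0.2,"hand":1},{"ax":0,"ay":0,"az":0,"dx":0.25,"dy":-0.2,"dz":-1,"hand":1},{"ax":0,"ay":0,"az":0,"dx":0.25,"dy":-0.2,"dz":-3,"hand":1},{"ax":0,"ay":0,"az":0,"dx":0.25,"dy":-0.2,"dz":-6,"hand":1},{"ax":0,"ay":0,"az":0,"dx":0.25,"dy":-0.2,"dz":-10,"hand":1},{"ax":0,"ay":0,"az":0,"dx":0.25,"dy":-0.2,"dz":-14,"hand":1},{"ax":0,"ay":0,"az":0,"dx":0.25,"dy":-0.2,"dz":-16,"hand":1}])

```text
clock: 9.85
eef_pos: [439.1, -53.6, 283.2]
tool_rot: [3.141, -0.128, 0.079]
force: [0.5, 1.4, -0.6]
width: -0.0
gripper_force: 0.0
```

```bash
python3 st.py 301 302 2 48 .75
python3 - <<'E'
from h import *
from cell import *
w=get_image("wrist");np.savez("w6.npz",**w);cv2.imwrite("pics/w6.png",w["pixels"][:,:,::-1]);s=get_image("scene");np.savez("s6.npz",**s)
print("axle",proj(w,H+28*n),"valve",proj(w,wp(0,60,0)),"s axle",proj(s,H+28*n))
E
```

```text
9.85 [-0.67  0.3   0.97  2.11 -0.42  0.77 -0.94] [ 0.5  1.4 -0.6]
111.36161901609265 98.39128353033152 205.29803842598616
brass 17 [300.41176471 214.52941176] rad 10.0 deg 59.1
brass 21 [303.38095238 232.76190476] rad 60.0 deg 357.2
301.0 d cm [-0.59  0.06 16.47] a [-0.    -0.009 -0.002]
axle [322.8 210.9] valve [314.5 214.8] s axle [301.8 215.3]
```

View pics/w6.png

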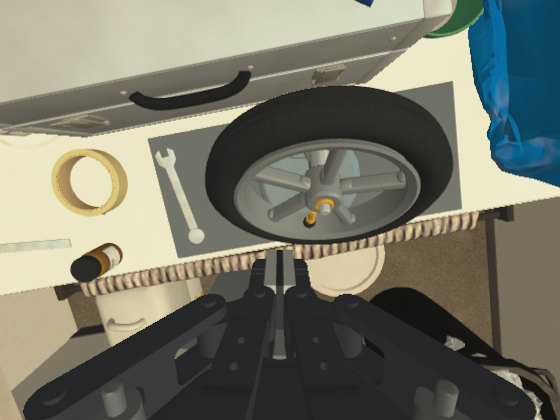

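Run:
```python
from h import *
import h
D={k:dict(np.load(k+"0.npz")) for k in("scene","top")}
hull={}
for k,(x0,y0,x1,y1) in(("scene",(255,168,340,260)),("top",(235,193,335,275))):
    p=D[k]["pixels"][y0:y1,x0:x1];m=(p.max(2)<38).astype(np.uint8);N,l,st,ce=cv2.connectedComponentsWithStats(m);m=(l==1+np.argmax(st[1:,4])).astype(np.uint8)
    hull[k]=cv2.convexHull(max(cv2.findContours(m,0,1)[0],key=len))[:,0]+[x0,y0]
Hc=H.copy()
for it in range(4):
    rs=[]
    for k in D:
        Q=np.array([plane(D[k],u,Hc,n)-Hc for u in hull[k]]);q=np.c_[Q@r,Q@up].astype(np.float32)
        (cx,cy),ab,th=cv2.fitEllipse(q);C=Hc+cx*r+cy*up;c=ray(D[k],(0,0))[0];rs.append((c,(C-c)/np.linalg.norm(C-c)))
        print(k,np.round([cx,cy,*ab,th],1),end=" ")
    Hc=tri(rs);print(Hc,"miss",[np.linalg.norm(np.cross(Hc-c,v)).round(2) for c,v in rs])
# yaw via rings & valve now
s=dict(np.load("s6.npz"));w=dict(np.load("w6.npz"))
def br(d,b):
    x0,y0,x1,y1=b;p=d["pixels"][y0:y1,x0:x1];hsv=cv2.cvtColor(p,cv2.COLOR_RGB2HSV);m=(hsv[:,:,0]>8)&(hsv[:,:,0]<28)&(hsv[:,:,1]>110)&(p.max(2)>90)
    N,l,st,ce=cv2.connectedComponentsWithStats(m.astype(np.uint8));return [(st[i,4],ce[i]+[x0,y0]) for i in range(1,N) if st[i,4]>8]
for nm,d,b in(("s",s,(285,200,320,245)),("w",w,(295,190,345,240))):
  for A,uv in br(d,b):
    for sd in (0,3,20,28):
        P=plane(d,uv,Hc+sd*n,n)-Hc;print(nm,A,uv.round(1),"s",sd,"right %.1f up %.1f deg %.1f"%(P@r,P@up,np.rad2deg(np.arctan2(P@r,-P@up))))
```

```text
scene [  2.9  -2.8 224.4 232.4  52.1] top [ 1.000e-01 -6.800e+00  2.293e+02  2.416e+02  2.000e-01] [465.07801999 -93.70764692 147.22404275] miss [np.float64(0.03), np.float64(0.03)]
scene [  0.   -0.  223.2 231.2  52.1] top [-0.000e+00  0.000e+00  2.279e+02  2.401e+02  2.000e-01] [465.07932008 -93.70735948 147.22270652] miss [np.float64(0.03), np.float64(0.03)]
scene [  0.   -0.  223.2 231.2  52.1] top [-0.000e+00  0.000e+00  2.279e+02  2.401e+02  2.000e-01] [465.07932135 -93.70736085 147.22270129] miss [np.float64(0.03), np.float64(0.03)]
scene [  0.   -0.  223.2 231.2  52.1] top [-0.000e+00  0.000e+00  2.279e+02  2.401e+02  2.000e-01] [465.07932178 -93.70736167 147.22270193] miss [np.float64(0.03), np.float64(0.03)]
s 18 [300.7 214.6] s 0 right 6.8 up -3.0 deg 66.4
s 18 [300.7 214.6] s 3 right 5.5 up -2.0 deg 70.2
s 18 [300.7 214.6] s 20 right -1.9 up 3.6 deg -152.8
s 18 [300.7 214.6] s 28 right -5.3 up 6.3 deg -139.7
s 21 [303.4 232.8] s 0 right -5.8 up -57.0 deg -5.8
s 21 [303.4 232.8] s 3 right -7.1 up -55.9 deg -7.2
s 21 [303.4 232.8] s 20 right -14.2 up -49.6 deg -16.0
s 21 [303.4 232.8] s 28 right -17.6 up -46.6 deg -20.7
w 116 [323.6 202.9] s 0 right 5.1 up -20.6 deg 13.8
w 116 [323.6 202.9] s 3 right 4.2 up -15.5 deg 15.1
w 116 [323.6 202.9] s 20 right -0.9 up 13.2 deg -176.2
w 116 [323.6 202.9] s 28 right -3.3 up 26.8 deg -173.0
w 99 [310.8 217.1] s 0 right -5.4 up -52.8 deg -5.8
w 99 [310.8 217.1] s 3 right -6.1 up -47.1 deg -7.4
w 99 [310.8 217.1] s 20 right -10.0 up -14.8 deg -34.1
w 99 [310.8 217.1] s 28 right -11.9 up 0.4 deg -91.8
```

Run:
```python
from h import *
for a,s in ((292,20),(292,-5),(297,-5.8),(300,-5.8)): delta(wp(a,48,s),tool(.75))
```

```text
d cm [-1.67 -0.12 13.78] a [-0.001 -0.005  0.   ]
d cm [ 0.03 -0.11 15.62] a [-0.001 -0.005  0.   ]
d cm [-0.2   0.06 15.94] a [-0.001 -0.005  0.   ]
d cm [-0.36  0.18 16.09] a [-0.001 -0.005  0.   ]
```

send_rows(series=[{"ax":0,"ay":0,"az":0,"dx":0,"dy":-0.1,"dz":4,"hand":1},{"ax":0,"ay":0,"az":0,"dx":0,"dy":-0.1,"dz":8,"hand":1},{"ax":0,"ay":0,"az":0,"dx":0,"dy":-0.1,"dz":11,"hand":1},{"ax":0,"ay":0,"az":0,"dx":0,"dy":-0.1,"dz":13,"hand":1},{"ax":0,"ay":0,"az":0,"dx":0,"dy":-0.1,"dz":14.5,"hand":1},{"ax":0,"ay":0,"az":0,"dx":0,"dy":-0.1,"dz":15.6,"hand":1},{"ax":0,"ay":0,"az":0,"dx":-0.1,"dy":0,"dz":15.8,"hand":1},{"ax":0,"ay":0,"az":0,"dx":-0.2,"dy":0.06,"dz":15.94,"hand":1},{"ax":0,"ay":0,"az":0,"dx":-0.36,"dy":0.18,"dz":16.09,"hand":1},{"ax":0,"ay":0,"az":0,"dx":-0.36,"dy":0.18,"dz":16.09,"hand":1}])

```text
clock: 11.0
eef_pos: [455.2, -53.3, 120.3]
tool_rot: [-3.142, -0.125, 0.079]
force: [-0.3, -0.1, 0.3]
width: 0.0
gripper_force: 0.0
```

```bash
python3 st.py 300 312 1 48 .75
```

```text
11.0 [-0.28  0.57  0.51  2.26 -0.9   0.38 -0.51] [-0.3 -0.1  0.3]
-5.660174317350427 48.31014190280006 301.8590237079006
brass 21 [303.38095238 232.76190476] rad 60.0 deg 357.2
300.0 d cm [ 0.11 -0.04 -0.07] a [-0.    -0.003 -0.001]
301.0 d cm [ 0.06 -0.   -0.02] a [-0.    -0.003 -0.001]
302.0 d cm [0.01 0.04 0.03] a [-0.    -0.003 -0.001]
303.0 d cm [-0.05  0.09  0.08] a [-0.    -0.003 -0.001]
304.0 d cm [-0.1   0.13  0.13] a [-0.    -0.003 -0.001]
305.0 d cm [-0.15  0.18  0.17] a [-0.    -0.003 -0.001]
306.0 d cm [-0.2   0.23  0.22] a [-0.    -0.003 -0.001]
307.0 d cm [-0.25  0.28  0.26] a [-0.    -0.003 -0.001]
308.0 d cm [-0.3   0.33  0.31] a [-0.    -0.003 -0.001]
309.0 d cm [-0.34  0.38  0.35] a [-0.    -0.003 -0.001]
310.0 d cm [-0.39  0.44  0.4 ] a [-0.    -0.003 -0.001]
311.0 d cm [-0.44  0.49  0.44] a [-0.    -0.003 -0.001]
```

send_rows(series=[{"ax":0,"ay":0,"az":0,"dx":-0.05,"dy":0.09,"dz":0.08,"hand":1},{"ax":0,"ay":0,"az":0,"dx":-0.1,"dy":0.13,"dz":0.13,"hand":1},{"ax":0,"ay":0,"az":0,"dx":-0.15,"dy":0.18,"dz":0.17,"hand":1},{"ax":0,"ay":0,"az":0,"dx":-0.2,"dy":0.23,"dz":0.22,"hand":1},{"ax":0,"ay":0,"az":0,"dx":-0.25,"dy":0.28,"dz":0.26,"hand":1},{"ax":0,"ay":0,"az":0,"dx":-0.28,"dy":0.31,"dz":0.29,"hand":1},{"ax":0,"ay":0,"az":0,"dx":-0.28,"dy":0.31,"dz":0.29,"hand":1}])

```text
clock: 11.75
eef_pos: [455.1, -54.2, 118.1]
tool_rot: [-3.139, -0.129, 0.083]
force: [0.7, 7.9, 13.1]
width: 0.1
gripper_force: 0.2
```

```bash
python3 st.py 298 309 5 48 .75
```

```text
11.75 [-0.26  0.57  0.49  2.27 -0.91  0.37 -0.48] [ 0.7  7.9 13.1]
-6.951858370180153 48.52893739889982 304.3056916219441
brass 21 [303.76190476 232.71428571] rad 61.0 deg 358.3
298.0 d cm [ 0.29 -0.23 -0.39] a [-0.003 -0.006  0.002]
303.0 d cm [ 0.02 -0.02 -0.15] a [-0.003 -0.006  0.002]
308.0 d cm [-0.23  0.23  0.08] a [-0.003 -0.006  0.002]
```

send_rows(series=[{"ax":0,"ay":0,"az":0,"dx":0.15,"dy":-0.15,"dz":-0.4,"hand":1},{"ax":0,"ay":0,"az":0,"dx":0.4,"dy":-0.4,"dz":-0.8,"hand":1},{"ax":0,"ay":0,"az":0,"dx":0.4,"dy":-0.4,"dz":-1.6,"hand":1},{"ax":0,"ay":0,"az":0,"dx":0.4,"dy":-0.4,"dz":-4,"hand":1},{"ax":0,"ay":0,"az":0,"dx":0.4,"dy":-0.4,"dz":-7,"hand":1},{"ax":0,"ay":0,"az":0,"dx":0.4,"dy":-0.4,"dz":-9,"hand":1},{"ax":0,"ay":0,"az":0,"dx":0.4,"dy":-0.4,"dz":-9,"hand":1}])

```text
clock: 12.5
eef_pos: [446.6, -53.6, 208.9]
tool_rot: [3.141, -0.129, 0.079]
force: [-0.1, 0.2, -1.4]
width: -0.1
gripper_force: 0.0
```

```bash
sed -i 's/^H=np.array.*;n,up/H=np.array([465.1,-93.7,147.2]);n,up/' h.py; python3 st.py 210 211 5 48 .65
python3 - <<'E'
from h import *
for a,s in ((212,60),(212,20),(214,-5)): delta(wp(a,47,s),tool(.65))
from cell import *
w=get_image("wrist");np.savez("w7.npz",**w);cv2.imwrite("pics/w7.png",w["pixels"][:,:,::-1]);print(proj(w,H+18*n),[proj(w,wp(a,50,0)) for a in (30,102,174,210,246,318)])
E
```

```text
12.5 [-0.51  0.43  0.8   2.2  -0.63  0.6  -0.74] [-0.1  0.2 -1.4]
51.35382364875103 55.902039032866384 227.8424157186878
brass 17 [300.58823529 214.70588235] rad 7.0 deg 62.9
brass 21 [303.76190476 232.71428571] rad 58.0 deg 355.4
210.0 d cm [4.25 1.8  3.82] a [ 0.     0.095 -0.   ]
d cm [-0.35  1.72 -0.91] a [ 0.     0.095 -0.   ]
d cm [2.36 1.72 2.03] a [ 0.     0.095 -0.   ]
d cm [3.99 1.58 3.93] a [ 0.     0.095 -0.   ]
[338.5 235.9] [array([356.4, 237.2]), array([407.6, 206.6]), array([359.2, 173.7]), array([307.2, 179.9]), array([273.9, 199.3]), array([289.2, 234.2])]
```

send_rows(series=[{"ax":0,"ay":0.03,"az":0,"dx":0,"dy":0.9,"dz":-0.9,"hand":1},{"ax":0,"ay":0.06,"az":0,"dx":0.3,"dy":1.72,"dz":-0.5,"hand":1},{"ax":0,"ay":0.095,"az":0,"dx":1.3,"dy":1.8,"dz":0.7,"hand":1},{"ax":0,"ay":0.095,"az":0,"dx":2.36,"dy":1.8,"dz":2,"hand":1},{"ax":0,"ay":0.095,"az":0,"dx":3.2,"dy":1.8,"dz":3,"hand":1},{"ax":0,"ay":0.095,"az":0,"dx":4,"dy":1.75,"dz":3.9,"hand":1},{"ax":0,"ay":0.095,"az":0,"dx":4,"dy":1.75,"dz":3.9,"hand":1}])

```text
clock: 13.3
eef_pos: [492.0, -66.7, 171.7]
tool_rot: [3.141, -0.218, 0.081]
force: [-0.4, -0.2, -0.6]
width: 0.2
gripper_force: 0.0
```

```bash
python3 st.py 211 236 2 48 .65
```

```text
13.3 [-0.32  0.49  0.6   2.2  -0.86  0.44 -0.52] [-0.4 -0.2 -0.6]
-6.481175577977011 44.868280660729155 213.56867903297
brass 17 [300.58823529 214.70588235] rad 7.0 deg 62.9
brass 22 [303.86363636 232.77272727] rad 58.0 deg 355.7
211.0 d cm [ 0.32 -0.01 -0.21] a [ 0.     0.004 -0.   ]
213.0 d cm [ 0.24 -0.15 -0.15] a [ 0.     0.004 -0.   ]
215.0 d cm [ 0.17 -0.29 -0.1 ] a [ 0.     0.004 -0.   ]
217.0 d cm [ 0.09 -0.43 -0.04] a [ 0.     0.004 -0.   ]
219.0 d cm [ 0.01 -0.56  0.03] a [ 0.     0.004 -0.   ]
221.0 d cm [-0.08 -0.69  0.09] a [ 0.     0.004 -0.   ]
223.0 d cm [-0.16 -0.81  0.16] a [ 0.     0.004 -0.   ]
225.0 d cm [-0.26 -0.93  0.23] a [ 0.     0.004 -0.   ]
227.0 d cm [-0.35 -1.05  0.31] a [ 0.     0.004 -0.   ]
229.0 d cm [-0.45 -1.16  0.38] a [ 0.     0.004 -0.   ]
231.0 d cm [-0.55 -1.27  0.46] a [ 0.     0.004 -0.   ]
233.0 d cm [-0.66 -1.37  0.54] a [ 0.     0.004 -0.   ]
235.0 d cm [-0.77 -1.47  0.62] a [ 0.     0.004 -0.   ]
```

send_rows(series=[{"ax":0,"ay":0,"az":0,"dx":0.17,"dy":-0.2,"dz":-0.1,"hand":1},{"ax":0,"ay":0,"az":0,"dx":0.09,"dy":-0.43,"dz":-0.04,"hand":1},{"ax":0,"ay":0,"az":0,"dx":0.01,"dy":-0.56,"dz":0.03,"hand":1},{"ax":0,"ay":0,"az":0,"dx":-0.08,"dy":-0.69,"dz":0.09,"hand":1},{"ax":0,"ay":0,"az":0,"dx":-0.16,"dy":-0.81,"dz":0.16,"hand":1},{"ax":0,"ay":0,"az":0,"dx":-0.2,"dy":-0.87,"dz":0.2,"hand":1},{"ax":0,"ay":0,"az":0,"dx":-0.26,"dy":-0.93,"dz":0.23,"hand":1}])

```text
clock: 14.05
eef_pos: [488.7, -57.7, 170.2]
tool_rot: [-3.142, -0.22, 0.08]
force: [0.7, -1.2, -0.3]
width: -0.0
gripper_force: 0.0
```

```bash
python3 st.py 223 238 1 48 .65
```

```text
14.05 [-0.33  0.49  0.59  2.22 -0.87  0.42 -0.53] [ 0.7 -1.2 -0.3]
-5.446325908622504 48.51678687046781 224.49960112498917
brass 17 [300.52941176 214.47058824] rad 7.0 deg 68.7
brass 22 [303.86363636 232.77272727] rad 58.0 deg 355.7
223.0 d cm [0.09 0.13 0.01] a [-0.     0.003 -0.001]
224.0 d cm [0.05 0.07 0.04] a [-0.     0.003 -0.001]
225.0 d cm [-0.    0.01  0.08] a [-0.     0.003 -0.001]
226.0 d cm [-0.05 -0.05  0.11] a [-0.     0.003 -0.001]
227.0 d cm [-0.1  -0.1   0.15] a [-0.     0.003 -0.001]
228.0 d cm [-0.15 -0.16  0.19] a [-0.     0.003 -0.001]
229.0 d cm [-0.2  -0.22  0.23] a [-0.     0.003 -0.001]
230.0 d cm [-0.25 -0.27  0.27] a [-0.     0.003 -0.001]
231.0 d cm [-0.3  -0.32  0.3 ] a [-0.     0.003 -0.001]
232.0 d cm [-0.35 -0.38  0.34] a [-0.     0.003 -0.001]
233.0 d cm [-0.4  -0.43  0.38] a [-0.     0.003 -0.001]
234.0 d cm [-0.46 -0.48  0.43] a [-0.     0.003 -0.001]
235.0 d cm [-0.51 -0.53  0.47] a [-0.     0.003 -0.001]
236.0 d cm [-0.57 -0.57  0.51] a [-0.     0.003 -0.001]
237.0 d cm [-0.62 -0.62  0.55] a [-0.     0.003 -0.001]
```

send_rows(series=[{"ax":0,"ay":0,"az":0,"dx":-0.05,"dy":-0.05,"dz":0.07,"hand":1},{"ax":0,"ay":0,"az":0,"dx":-0.1,"dy":-0.1,"dz":0.11,"hand":1},{"ax":0,"ay":0,"az":0,"dx":-0.15,"dy":-0.16,"dz":0.15,"hand":1},{"ax":0,"ay":0,"az":0,"dx":-0.2,"dy":-0.22,"dz":0.18,"hand":1},{"ax":0,"ay":0,"az":0,"dx":-0.2,"dy":-0.22,"dz":0.18,"hand":1}])

```text
clock: 14.6
eef_pos: [486.9, -55.6, 167.9]
tool_rot: [-3.141, -0.22, 0.08]
force: [-0.3, 1.1, 0.3]
width: -0.0
gripper_force: 0.0
```

```bash
python3 st.py 228 238 1 48 .65
```

```text
14.6 [-0.33  0.49  0.58  2.23 -0.88  0.42 -0.53] [-0.3  1.1  0.3]
-5.668251235686304 48.246827955294364 228.75532885067472
brass 18 [300.72222222 214.55555556] rad 7.0 deg 66.4
brass 21 [303.76190476 232.71428571] rad 58.0 deg 355.4
228.0 d cm [0.03 0.05 0.01] a [-0.     0.002 -0.001]
229.0 d cm [-0.02 -0.    0.05] a [-0.     0.002 -0.001]
230.0 d cm [-0.07 -0.06  0.09] a [-0.     0.002 -0.001]
231.0 d cm [-0.12 -0.11  0.13] a [-0.     0.002 -0.001]
232.0 d cm [-0.17 -0.16  0.17] a [-0.     0.002 -0.001]
233.0 d cm [-0.22 -0.21  0.21] a [-0.     0.002 -0.001]
234.0 d cm [-0.28 -0.26  0.25] a [-0.     0.002 -0.001]
235.0 d cm [-0.33 -0.31  0.29] a [-0.     0.002 -0.001]
236.0 d cm [-0.39 -0.36  0.33] a [-0.     0.002 -0.001]
237.0 d cm [-0.44 -0.41  0.38] a [-0.     0.002 -0.001]
```

send_rows(series=[{"ax":0,"ay":0,"az":0,"dx":-0.07,"dy":-0.06,"dz":0.06,"hand":1},{"ax":0,"ay":0,"az":0,"dx":-0.12,"dy":-0.11,"dz":0.1,"hand":1},{"ax":0,"ay":0,"az":0,"dx":-0.17,"dy":-0.16,"dz":0.14,"hand":1},{"ax":0,"ay":0,"az":0,"dx":-0.22,"dy":-0.21,"dz":0.18,"hand":1},{"ax":0,"ay":0,"az":0,"dx":-0.22,"dy":-0.21,"dz":0.18,"hand":1}])

```text
clock: 15.15
eef_pos: [485.2, -54.0, 165.8]
tool_rot: [3.141, -0.22, 0.08]
force: [1.1, -1.7, 1.1]
width: 0.2
gripper_force: 0.7
```

```bash
python3 st.py 232 240 1 48 .65
```

```text
15.15 [-0.33  0.49  0.57  2.23 -0.89  0.4  -0.52] [ 1.1 -1.7  1.1]
-5.828253908656851 47.939210994149775 232.4080478615423
brass 19 [300.42105263 214.68421053] rad 6.0 deg 63.3
brass 20 [304.45 232.45] rad 58.0 deg 357.8
232.0 d cm [ 0.04  0.02 -0.01] a [ 0.     0.002 -0.001]
233.0 d cm [-0.02 -0.03  0.03] a [ 0.     0.002 -0.001]
234.0 d cm [-0.07 -0.08  0.07] a [ 0.     0.002 -0.001]
235.0 d cm [-0.13 -0.13  0.11] a [ 0.     0.002 -0.001]
236.0 d cm [-0.18 -0.18  0.16] a [ 0.     0.002 -0.001]
237.0 d cm [-0.24 -0.22  0.2 ] a [ 0.     0.002 -0.001]
238.0 d cm [-0.29 -0.27  0.24] a [ 0.     0.002 -0.001]
239.0 d cm [-0.35 -0.31  0.28] a [ 0.     0.002 -0.001]
```

send_rows(series=[{"ax":0,"ay":0,"az":0,"dx":-0.03,"dy":-0.04,"dz":0.04,"hand":1},{"ax":0,"ay":0,"az":0,"dx":-0.06,"dy":-0.07,"dz":0.06,"hand":1},{"ax":0,"ay":0,"az":0,"dx":-0.06,"dy":-0.07,"dz":0.06,"hand":1},{"ax":0,"ay":0,"az":0,"dx":0.2,"dy":0.3,"dz":-0.15,"hand":1},{"ax":0,"ay":0,"az":0,"dx":0.4,"dy":0.5,"dz":-0.5,"hand":1},{"ax":0,"ay":0,"az":0,"dx":0.4,"dy":0.5,"dz":-2,"hand":1},{"ax":0,"ay":0,"az":0,"dx":0.3,"dy":0.5,"dz":-5,"hand":1},{"ax":0,"ay":0,"az":0,"dx":0,"dy":1.5,"dz":-9,"hand":1},{"ax":0,"ay":0,"az":0,"dx":-2,"dy":3,"dz":-13,"hand":1},{"ax":0,"ay":0,"az":0,"dx":-3,"dy":4,"dz":-15,"hand":1}])

```text
clock: 16.2
eef_pos: [425.2, -100.3, 307.6]
tool_rot: [-3.141, -0.221, 0.078]
force: [1.0, 0.6, -0.2]
width: 0.2
gripper_force: 0.0
```

send_rows(series=[{"ax":0,"ay":0.05,"az":0,"dx":-2,"dy":0,"dz":0,"hand":1},{"ax":0,"ay":0.12,"az":0,"dx":-5,"dy":0,"dz":0,"hand":1},{"ax":0,"ay":0.12,"az":0,"dx":-6,"dy":0,"dz":0,"hand":1},{"ax":0,"ay":0.12,"az":0,"dx":-6,"dy":0,"dz":0,"hand":1}])

```text
clock: 16.6
eef_pos: [365.9, -102.5, 292.0]
tool_rot: [-3.137, -0.339, 0.078]
force: [0.4, 0.0, 1.1]
width: 0.3
gripper_force: 0.0
```

```bash
cat > m.py <<'E'
from h import *
from cell import *
s=read_state();print(s["clock"],np.round(s["qpos"],2))
for nm in("wrist","top","scene"):
    d=get_image(nm);np.savez("m_"+nm,**d);R=np.array(d["R"]);c=-R.T@np.array(d["t"]).ravel()-H;print(nm,"cam right %.0f up %.0f n %.0f"%(c@r,c@up,c@n))
    u=proj(d,H-20*up).astype(int);k=45 if nm=="wrist" else 22;x0,y0=u-k;p=d["pixels"][y0:y0+2*k,x0:x0+2*k];hsv=cv2.cvtColor(p,cv2.COLOR_RGB2HSV)
    m=(hsv[:,:,0]>8)&(hsv[:,:,0]<28)&(hsv[:,:,1]>110)&(p.max(2)>60);N,l,st,ce=cv2.connectedComponentsWithStats(m.astype(np.uint8))
    for i in range(1,N):
        if st[i,4]<8: continue
        for sd in(0,18):
            P=plane(d,ce[i]+[x0,y0],H+sd*n,n)-H;print("  ",st[i,4],(ce[i]+[x0,y0]).round(1),"s",sd,"right %.1f up %.1f deg %.1f"%(P@r,P@up,np.rad2deg(np.arctan2(P@r,-P@up))))
cv2.imwrite("pics/m.png",np.load("m_wrist.npz")["pixels"][:,:,::-1])
E
python3 m.py
```

```text
16.6 [-0.71 -0.01  1.04  2.37 -0.27  0.48 -0.93]
wrist cam right 1 up 187 n 253
   133 [280.4 151.4] s 0 right 1.5 up -7.2 deg 11.6
   133 [280.4 151.4] s 18 right 1.5 up 6.7 deg 167.7
   127 [279.9 184. ] s 0 right 1.0 up -55.3 deg 1.0
   127 [279.9 184. ] s 18 right 1.0 up -38.0 deg 1.5
top cam right -1 up 984 n 1039
   17 [285.1 238.4] s 0 right 0.6 up -11.7 deg 2.9
   17 [285.1 238.4] s 18 right 0.6 up 5.5 deg 174.2
   25 [286.2 251.1] s 0 right -0.2 up -59.1 deg -0.2
   25 [286.2 251.1] s 18 right -0.2 up -41.0 deg -0.3
scene cam right -532 up 408 n 1249
   17 [300.6 214.7] s 0 right 6.2 up -3.2 deg 62.9
   17 [300.6 214.7] s 18 right -1.5 up 2.7 deg -150.7
   22 [305.  232.6] s 0 right -0.9 up -59.0 deg -0.9
   22 [305.  232.6] s 18 right -8.6 up -52.3 deg -9.3
```

View pics/m.png

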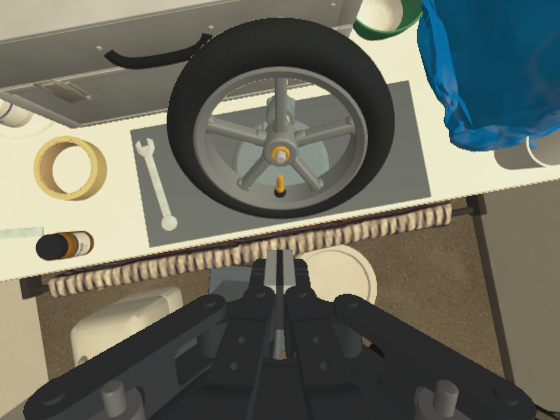

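The valve at (280,184) lies straight below the hub at (281,152), with a spoke straight above it. The hand is clear and nothing around the wheel has moved.

```bash
python3 -c "
from cell import *
print(finish_job())"
```

```text
the job is handed in; nothing more can be done
None
```

The valve now sits straight below the hub, within about 1° by all three cameras. The wheel is still, the hand is clear and the job is handed in at about 17 s; one push briefly met about 15 N against something I couldn't identify, so I backed off and finished on another spoke.

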